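# Balance and unhitch the torque arm, hold it off its load cell

### The job

The load cell of the motor test stand is to be zeroed, so the torque arm must be taken off it. First hang the saddle counterweight over the cross bar at the forked tail of the arm and let go of it; then pull the coupler's spring latch out sideways while the arm is still down on the ball, lift the coupler by the latch's pull plate until it is about 50 mm above the ball, and finish while still holding it raised and still there, with the counterweight hanging on the bar. Leave the tape roll, screwdriver, bearing and multimeter where they lie.

Things in the scene. Friction and masses are not known exactly. Their poses are not given: they have to be found in the camera images.
- stand: Fixed grey base plate 100 x 300 x 12 mm with an aluminium pivot pedestal and a 60 mm square load-cell block (top 52 mm up) carrying a 30 mm steel ball stud. Origin on the worktop; y runs along the torque arm: ball at y = -140 mm, pivot at y = +60, plate from y = -180 to +120. Its -x side, towards the robot, is the latch side. Position and yaw vary.
- ball_top (a point): Top of the ball, 127 mm above the worktop.
- pivot (a point): Middle of the arm's pivot axis (along the stand's x), 130 mm above the worktop. Pedestal cheeks reach 132 mm high and 36 mm either side in x.
- torque_arm (a joint): Arm angle: 0 = level, coupler seated on the ball; grows as the coupler end rises (tail sinks), stop at 0.45 rad. Pivot nearly free: the arm (550 g) drops back if released, even with the counterweight on (the bolt may then rest on the ball, at 0.08 rad). Coupler head 58 x 56 mm, top 143 mm high when down, 200 mm from the pivot, so 0.25 rad lifts it 50 mm.
- coupler (a point): Middle of the coupler cup's ceiling, 1.5 mm above ball_top when the arm is down; rises with the arm.
- latch (a joint): Travel of the spring latch in m: 0 = bolt home under the ball's flat underside, the coupler cannot be lifted; it moves straight out along the stand's -x, clear of the ball from 0.0065 on, stop at 0.015. The spring pulls back with 3 N at 0, 8 N at the stop. It slides in the coupler and rises with it.
- latch_grip (a point): Grip point on the latch's black upright pull plate: its centre, 18 mm below the top edge, 159.5 mm above the worktop when the arm is down. Plate 10 mm thick along the stand's x, 30 mm wide along y, 87 mm tall, 65 mm to the -x side of the ball, 31 mm free between it and the coupler head. Moves with latch and arm.
- bar_mid (a point): Middle of the 12 mm round cross bar at the arm's tail, along the stand's x, 100 mm behind the pivot (stand y = +160 mm), 130 mm above the worktop when the arm is down; 82 mm are free between the two fork plates, and 49 mm between the bar's axis and the crosspiece of the fork, on the pivot side. Part of the arm.
- saddle_weight: Loose 300 g counterweight standing on two legs: a steel upside-down U, 40 mm along x, 48 mm along y, legs 12 mm thick, slot 24 mm wide running along its x. Origin midway between the feet, z up; crown underside at z = 60 mm, top at 74 mm. To hang, the slot straddles the bar (x along the bar, either way) and the crown rests on it (origin 54 mm below the bar's axis).
- tape_roll: Roll of black tape, 75 mm across, lying in front of the stand; leave alone.
- screwdriver: Screwdriver 180 mm long, lying behind the stand; leave alone.
- bearing: Ball bearing 42 mm across, lying in front of the stand; leave alone.
- multimeter: Multimeter 199 x 94 mm, 64 mm high, lying to the right of the stand; leave alone.
- saddle_grip (a point): Grip point on the counterweight's black upright grip plate, 103 mm above its origin. The plate is 12 mm thick in the weight's y, 34 mm wide in x, and reaches from the crown (74 mm) to 118 mm.
There are look-alikes about, which are no part of the job. Leave any blue look-alike of the saddle_weight alone.

How it is judged:
By the outcome, as a careful person would: the job done as asked, in the order asked, and still so for the second after the job is handed in, while the arm keeps its last pose, push and grip.
It also fails if it takes over 48 s, if anything falls off the work surface, if the arm or the gripper's body presses on something with over 40 N, if the wrist force passes 120 N, or if a joint passes its speed limit or range.

### The arm

A 6-joint arm with a two-finger parallel gripper is mounted at the origin on a cart in front of the work surface, level with it; the furniture and walls round the work are solid. World frame = base frame: x ahead of the robot, y to its left, z up, the work surface at z = 0. Lengths are in mm, angles in rad, forces in N, time in s.
With the tool pointing down it reaches from about 350 to 875 mm from the base axis. Payload 4.2 kg.
Tool frame: the origin (TCP) lies on the mounting face of the last link; the fingertips stand 173 mm ahead of it and the grasp point (between the pads) lies grip_point_offset ahead of it (grip_point_offset is the distance from the TCP to the grasp point, in mm); z points along the fingers, y is the line along which they close (so a half turn about z gives the same grasp; the last joint's range is limited). The gripper opens to 85 mm and grips with 20 to 120 N. Pads are 22 mm wide; open, the fingers measure 114 mm over their backs; the gripper's body (76 mm by 85 mm) begins 54 mm behind the grasp point. The pads swing forward as they close: fully open they stand 13 mm farther back than shut.
Start: joints at [1.577, 0.385, 0.008, 0, -1.194, -0.259], TCP at [156.291, 605.122, 404.712] pointing down, gripper open.
Joint ranges: [-3.14, 3.14], [-1.21, 2.06], [-1.07, 1.41], [-3.16, 2.05], [-2.99, -0.16], [-3.1, 3.1]. Speed limits (rad/s): [2.79, 2.79, 3.14, 3.14, 3.14, 3.14].

### API

Orientations are given as a unit quaternion [x, y, z, w].
In Python, from bench import read_state, get_image, job_done, recognise, place_of, grip_point_offset gives the robot as it stands. The module is installed in compiled form; this text tells all that it offers.
- The arm moves only by the tool carry_out, never from a script. Its arguments are lists of equal length, an entry for each row: "slide": the shift along the tool's x, y, z in m, a list of three; "roll": the turn about the tool's z in degrees; "claw": the finger opening in m, from 0 to 0.0854. A call has 1 to 8 rows; each row is the pose to reach, as a shift and turn from the pose commanded when the call began, along the tool's axes at that moment; what a row does not reach only later rows make up. A row lasts 1/8 s, in which the tool goes at most 62.5 mm and 10.7 degrees, less where a joint would pass 70% of its speed; a pose out of reach is approached as far as the arm can. A call with a gripper value outside its range is refused whole. The fingers move at their own pace and stop on an object; the grip force is fixed at half the most. Time passes only in rows, so rows that repeat a pose let the fingers close. It gives the time, the measured TCP pose, the force, the opening and the grip force at its end, in the units of the state.
- read_state(): the state, without advancing time (a new reading comes with each control period).
- get_image(name): name is "scene" or "top" or "wrist"; returns a dict with "img" (400x640x3 uint8, red, green, blue), "z_map" (400x640 float32, mm along the optical axis (not along the pixel's ray), 0 where there is no reading), "mtx" (3x3 intrinsics, pixels), "world_from_camera" (4x4, takes a point from camera to world coordinates); the wrist camera has in their place "T_tool_cam" (4x4, takes a point from camera to tool coordinates, whose origin is the TCP and whose axes are the flange's). Camera axes: x right, y up, looking along -z (the intrinsics and any distortion apply to the point x, -y, -z); pixel columns grow to the right and rows downward; lengths in mm; the calibration is good to about 2 mm. A picture is of the moment at which its call begins: read the wrist's pose just before it.
- job_done(): hands the job in; it is judged then, once.
Trained networks look in a picture, given as the dict that the camera call returned (one of the last four; its "shot" number tells which), for a name from the list of things; names that differ only in an ending like _2 or _b are one class to them, and where a whole thing is asked for, a point or a joint stands for the part that bears it (a point fixed in the world has none). Each returns a list of dicts, best first, with "conf" (0 to 1); they miss things now and then, are a little off and sometimes report something else, mostly with a low value. They report only what shows in the picture. A call takes as long as a camera call. They do not tell look-alikes from the thing itself.
- recognise(picture, thing): "at" ([column, row] in pixels, amid what is visible of it).
- place_of(picture, thing): "at" ([column, row] in pixels: a listed point, or the origin of a listed thing).
The state is a dict: "clock": time; "joints": joint angles; "joint_vel": joint speeds; "joint_efforts": joint torques, N m; "position": TCP position; "ee_rot": TCP orientation; "contact_force": force on the tool from outside, world axes, zero at the start; "wrist_torque": the same for the moment, N m; "gripper_width": finger opening in mm; "grasp_force": force on a finger pad.
Only numpy, scipy, OpenCV 4.12 (cv2) and the standard library are available. Lean on these libraries where they do the work, as an engineer would, in place of code of your own. Each camera call takes 0.05 s, during which the arm holds its last target. There are 200 camera calls.

## Working session

There is one attempt and no reset: what is moved stays moved. The work goes in short steps, Python scripts to look and compute and a tool call to move; the robot and the scene stay as the last step left them, time stands still between calls to the robot, and variables do not carry over. Pictures are saved under pics/ and viewed, at most 10 in all, crops included, and the job is handed in when it is done.

Besides the shell and the picture viewer there is one more tool, called after "Call:" as a command line: name --pt "numbers of a row" for each row, then --argument value for the rest. carry_out: Moves the arm, as the interface text tells. Its arguments: {"type":"object","properties":{"slide":{"type":"array"},"roll":{"type":"array"},"claw":{"type":"array"}},"required":["slide","roll","claw"]}

```bash
mkdir -p pics
cat > h.py <<'E'
import numpy as np, cv2
from bench import *
from scipy.spatial.transform import Rotation as R
def W(p):
    if 'world_from_camera' in p: return np.array(p['world_from_camera'])
    T=np.eye(4); T[:3,:3]=R.from_quat(p['st']['ee_rot']).as_matrix(); T[:3,3]=p['st']['position']
    return T@np.array(p['T_tool_cam'])
def shot(n):
    st=read_state(); p=get_image(n); 
    if n=='wrist': p['st']=st
    return p
def ray(p,at):
    K=np.array(p['mtx']); T=W(p); d=np.linalg.inv(K)@[at[0],at[1],1]; d=np.array([d[0],-d[1],-d[2]])
    return T[:3,3],T[:3,:3]@d
def atz(p,at,z):
    o,d=ray(p,at); return o+d*(z-o[2])/d[2]
def depth(p,at):
    c,r=int(round(at[0])),int(round(at[1])); z=p['z_map'][max(r-1,0):r+2,max(c-1,0):c+2]; z=z[z>0]
    o,d=ray(p,at); return o+d*np.median(z) if z.size else None
def cloud(p):
    K=np.array(p['mtx']);T=W(p);z=p['z_map'];v,u=np.mgrid[:z.shape[0],:z.shape[1]]
    x=(u-K[0,2])/K[0,0]*z;y=(v-K[1,2])/K[1,1]*z
    c=np.stack([x,-y,-z],-1)@T[:3,:3].T+T[:3,3]; c[z<=0]=np.nan; return c
def save(p,n): cv2.imwrite(f'pics/{n}.png',p['img'][...,::-1])
E
cat > a.py <<'E'
from h import *
np.set_printoptions(precision=1,suppress=True)
s=read_state(); print(s); print(grip_point_offset)
zs=dict(ball_top=127,pivot=130,coupler=128.5,latch_grip=159.5,bar_mid=130,saddle_weight=0,saddle_grip=103,tape_roll=0,multimeter=0)
ps=[shot('scene'),shot('top')]
for n,p in zip(['scene','top'],ps):
    save(p,n+'0')
    for t,z in zs.items():
        for r in place_of(p,t)[:3]: print(n,t,np.array(r['at']),round(r['conf'],2),atz(p,r['at'],z),depth(p,r['at']))
cv2.imwrite('pics/both0.png',cv2.resize(np.vstack([ps[0]['img'],ps[1]['img']])[...,::-1],(480,600)))
E
python3 a.py
```

```text
{'clock': 0.0, 'joints': array([ 1.6,  0.4,  0. , -0. , -1.2, -0.3]), 'joint_vel': array([ 0.,  0.,  0., -0., -0.,  0.]), 'joint_efforts': array([ -0. , -39.2,  18.8,   4.2,  -0. ,   0. ]), 'position': array([156.2, 604.9, 403.6]), 'ee_rot': array([ 1. , -0.1, -0. ,  0. ]), 'contact_force': array([ 0.4, -0.4,  1.3]), 'wrist_torque': array([ 0.,  0., -0.]), 'grasp_force': 0.0, 'gripper_width': 85.3639967562281}
154.70000000000002
scene ball_top [319.6 152.4] 0.62 [ 628.7 -198.4  127. ] [ 618.7 -178.5  143.9]
scene pivot [307.3 198.4] 0.97 [565.2   5.4 130. ] [560.2  14.4 139.6]
scene coupler [321.5 152.6] 0.96 [ 622.1 -198.2  128.5] [ 612.  -178.   145.7]
scene coupler [366.  250.6] 0.24 [350.9 106.6 128.5] [380.9  12.9  12.8]
scene latch_grip [339.8 145.6] 0.73 [ 569.4 -216.9  159.5] [ 561.4 -198.6  174.2]
scene latch_grip [313.9 212.6] 0.57 [510.1  72.7 159.5] [576.6 -52.7  17.6]
scene bar_mid [299.3 221. ] 0.64 [544.1  90.8 130. ] [541.1  95.8 136. ]
scene bar_mid [317.8 150.5] 0.56 [ 636.2 -201.1  130. ] [ 628.4 -185.7  143. ]
scene saddle_weight [292.7 333.4] 0.98 [444.7 319.9   
[... 917 characters left out ...]
[447.6 315.7  76.5]
top bar_mid [295.9 199.5] 0.62 [534.1  99.4 130. ] [533.7  99.1 133. ]
top saddle_weight [246.9 211.1] 0.78 [513.8 244.9   0. ] [507.  232.4  73.4]
top saddle_weight [216.9 234.7] 0.66 [446.3 325.5   0. ] [442.9 308.5  74.6]
top saddle_grip [240.4 205.1] 0.82 [519.4 244.9 103. ] [518.  242.2 117.2]
top saddle_grip [207.7 236.8] 0.78 [435.6 325.6 103. ] [435.  322.  117.6]
top tape_roll [270.7 259.2] 0.75 [382.7 173.5   0. ] [382.7 173.7  -1.3]
top tape_roll [411.1 169.1] 0.25 [ 642.  -210.2    0. ] [ 615.8 -189.3  143.9]
top multimeter [460.4 241.1] 0.63 [ 444.7 -345.4    0. ] [ 442.4 -333.5   50. ]
top multimeter [296.  194.5] 0.46 [563.4 109.6   0. ] [545.9  99.  137.1]
```

View pics/top0.png

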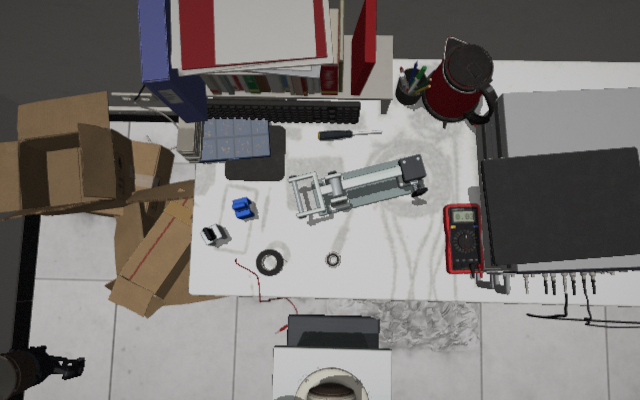

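View pics/scene0.png

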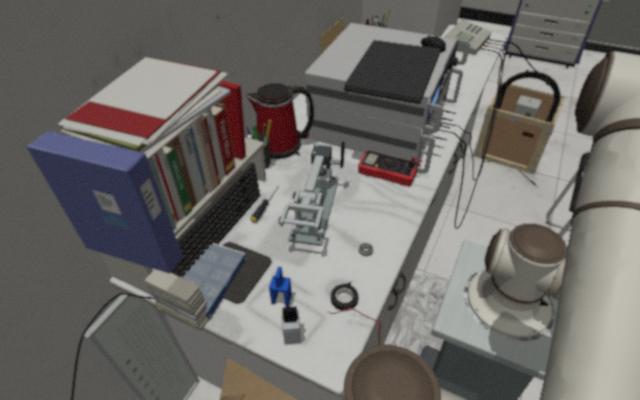

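The top view shows the grey saddle at about (213,235) with the blue look-alike at (243,208). The stand runs from the bar (296,197) to the coupler (411,170), with the latch plate at (421,189). The scene view agrees: grey saddle at (291,328), blue at (280,290).

```bash
cat > a2.py <<'E'
from h import *
np.set_printoptions(precision=3,suppress=True)
s=read_state(); M=R.from_quat(s['ee_rot']).as_matrix(); print(M); p=shot('wrist'); print(np.array(p['T_tool_cam']),p['mtx'],np.array(s['ee_rot']))
print(M.T@(np.array([425,300,400])-s['position']))
E
python3 a2.py
```

```text
[[ 0.968 -0.25  -0.   ]
 [-0.25  -0.968  0.   ]
 [-0.     0.    -1.   ]]
[[ 0.001  0.953  0.303 77.872]
 [ 1.    -0.001 -0.002  1.506]
 [-0.001  0.303 -0.953 30.29 ]
 [ 0.     0.     0.     1.   ]] [[281.345   0.    320.119]
 [  0.    281.345 198.532]
 [  0.      0.      1.   ]] [ 0.992 -0.126 -0.    -0.   ]
[336.468 228.212   4.705]
```

Call:
carry_out --pt "0.049 0.029 0" --pt "0.099 0.059 0" --pt "0.148 0.088 0" --pt "0.198 0.117 0" --pt "0.247 0.146 0" --pt "0.297 0.176 0" --pt "0.346 0.205 0" --pt "0.346 0.205 0" --roll '[0,0,0,0,0,0,0,0]' --claw '[0.0854,0.0854,0.0854,0.0854,0.0854,0.0854,0.0854,0.0854]'

```text
clock: 2.05
position: [442.0, 317.5, 404.7]
ee_rot: [0.992, -0.129, 0.0, 0.0]
contact_force: [-0.4, -0.3, 0.5]
gripper_width: 85.0
grasp_force: 0.0
```

```bash
cat > b.py <<'E'
from h import *
np.set_printoptions(precision=2,suppress=True)
s=read_state(); M=R.from_quat(s['ee_rot']).as_matrix(); print(s['position'],s['clock'],M[:,:2].T); 
p=shot('wrist'); save(p,'w1')
for t,z in dict(saddle_grip=103,saddle_weight=0,bar_mid=130).items():
    for r in place_of(p,t)[:3]: print(t,r['at'],r['conf'],atz(p,r['at'],z))
c=cloud(p); 
near=np.hypot(c[...,0]-440,c[...,1]-322)<50
for lo,hi in [(110,130),(66,84)]:
    m=near&(c[...,2]>lo)&(c[...,2]<hi); q=c[m][:,:2].astype(np.float32); print(lo,len(q),c[m].mean(0),cv2.minAreaRect(q),cv2.boxPoints(cv2.minAreaRect(q)))
E
python3 b.py
```

```text
[442.01 317.48 404.71] 2.05 [[ 0.97 -0.26  0.  ]
 [-0.26 -0.97  0.  ]]
saddle_grip [375.3, 94.6] 0.83 [516.22 244.17 103.  ]
saddle_grip [312.5, 188.0] 0.68 [446.  322.2 103. ]
saddle_weight [315.7, 168.9] 0.77 [443.81 320.9    0.  ]
saddle_weight [429.9, 189.5] 0.7 [375.67 175.62   0.  ]
saddle_weight [356.5, 95.7] 0.67 [520.66 247.47   0.  ]
bar_mid [571.8, 1.2] 0.63 [543.31  94.58 130.  ]
110 457 [445.17 323.17 117.44] ((444.30523681640625, 323.703369140625), (33.32427978515625, 12.118556022644043), 31.62005043029785) [[426.94 320.13]
 [433.29 309.81]
 [461.67 327.28]
 [455.32 337.6 ]]
66 989 [448.94 320.15  74.63] ((443.8622741699219, 323.44232177734375), (40.13151550292969, 48.08568572998047), 31.36701202392578) [[414.21 333.53]
 [439.24 292.47]
 [473.51 313.36]
 [448.48 354.42]]
```

View pics/w1.png

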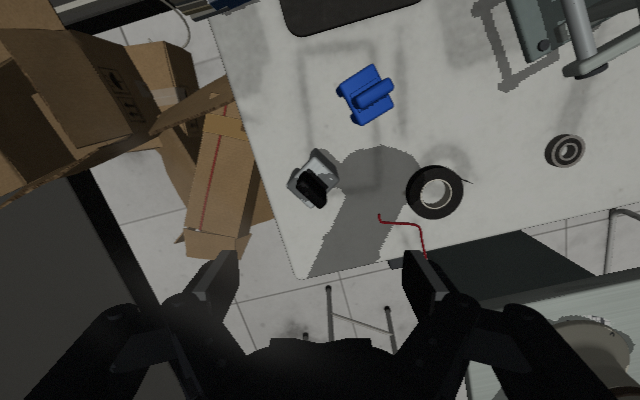

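Wrist view: the grey saddle with its black grip plate is at about (315,185), clear of the blue one at (368,95). Its measured sizes, 40x48 mm and 33x12 mm, match the description, and the plate's long axis is at 31.5°.

Call:
carry_out --pt "0.0 -0.006 0.02" --pt "0.0005 -0.006 0.04" --pt "0.0005 -0.006 0.06" --pt "0.0005 -0.006 0.07" --pt "0.0005 -0.006 0.08" --pt "0.0005 -0.006 0.115" --pt "0.0005 -0.006 0.147" --pt "0.0005 -0.006 0.147" --roll '[-10,-20,-30,-40,-46.5,-46.5,-46.5,-46.5]' --claw '[0.06,0.06,0.06,0.06,0.06,0.06,0.06,0.06]'

```text
clock: 3.25
position: [440.7, 326.3, 255.6]
ee_rot: [0.961, 0.277, -0.002, 0.002]
contact_force: [0.2, 0.0, 0.0]
gripper_width: 60.0
grasp_force: 0.0
```

```bash
cat > c.py <<'E'
from h import *
np.set_printoptions(precision=3,suppress=True)
s=read_state(); M=R.from_quat(s['ee_rot']).as_matrix(); print(s['position'],s['clock'],M[:,:2].T,s['joints'],s['contact_force'],s['gripper_width']);
E
python3 c.py
```

```text
[440.697 326.253 255.61 ] 3.25 [[ 0.847  0.532 -0.005]
 [ 0.532 -0.847  0.002]] [ 0.933  0.413 -0.371 -0.    -0.792  1.199] [0.226 0.    0.008] 59.993702473066065
```

Call:
carry_out --pt "0 0 0" --pt "0 0 0" --roll '[0,0]' --claw '[0.06,0.06]'

```text
clock: 3.5
position: [442.1, 326.5, 259.3]
ee_rot: [0.961, 0.276, 0.001, -0.001]
contact_force: [0.3, -0.8, 1.1]
gripper_width: 60.1
grasp_force: 0.0
```

```bash
cat > d.py <<'E'
from h import *
np.set_printoptions(precision=2,suppress=True)
for i in range(2):
    p=shot('wrist'); s=p['st']; M=R.from_quat(s['ee_rot']).as_matrix(); c=cloud(p); near=np.hypot(c[...,0]-444,c[...,1]-323)<40
    m=near&(c[...,2]>111)&(c[...,2]<125); q=c[m]; 
    r=cv2.minAreaRect(q[:,:2].astype(np.float32)); print(s['position'],len(q),q.mean(0),r)
    print('tool frame', M.T@(np.array([*r[0],103])-s['position']))
save(p,'w2')
E
python3 d.py
```

```text
[442.15 326.53 259.35] 2941 [447.54 325.06 118.  ] ((446.2976989746094, 322.5709533691406), (34.237701416015625, 76.21277618408203), 41.389259338378906)
tool frame [  0.93   5.7  156.34]
[442.15 326.32 259.21] 2980 [447.5  325.14 117.98] ((446.33148193359375, 323.0594482421875), (33.86977005004883, 77.02861022949219), 38.785491943359375)
tool frame [  1.37   5.13 156.21]
```

Call:
carry_out --pt "0.001 0.004 0.002" --pt "0.001 0.004 0.002" --pt "0.001 0.004 0.002" --pt "0.001 0.004 0.002" --pt "0.001 0.004 0.002" --pt "0.001 0.004 0.002" --roll '[0,0,0,0,0,0]' --claw '[0.04,0.02,0,0,0,0]'

```text
clock: 4.35
position: [444.9, 322.8, 255.4]
ee_rot: [0.961, 0.276, -0.0, 0.0]
contact_force: [0.2, 0.0, -1.9]
gripper_width: 11.1
grasp_force: 61.5
```

Call:
carry_out --pt "0 0 -0.055" --pt "0 0 -0.11" --pt "0 0 -0.17" --pt "-0.013 0.037 -0.17" --pt "-0.03 0.088 -0.17" --pt "-0.044 0.125 -0.17" --pt "-0.052 0.148 -0.17" --pt "-0.052 0.148 -0.17" --roll '[0,0,0,5,10,16.4,16.4,16.4]' --claw '[0,0,0,0,0,0,0,0]'

```text
clock: 5.35
position: [479.2, 168.4, 425.4]
ee_rot: [0.991, 0.135, -0.0, 0.0]
contact_force: [0.3, 0.5, -2.1]
gripper_width: 11.3
grasp_force: 61.3
```

```bash
cat > e.py <<'E'
from h import *
np.set_printoptions(precision=2,suppress=True)
p=shot('wrist'); s=p['st']; M=R.from_quat(s['ee_rot']).as_matrix(); print(s['position'],s['clock'],M[:,:2].T,s['joints'],s['contact_force'],s['gripper_width'])
save(p,'w3'); np.savez('w3.npz',c=cloud(p),img=p['img'])
for t,z in dict(bar_mid=130,pivot=130,saddle_grip=0).items():
    for r in place_of(p,t)[:3]: print(t,r['at'],r['conf'],atz(p,r['at'],z),depth(p,r['at']))
E
python3 e.py
```

```text
[479.21 168.41 425.38] 5.35 [[ 0.96  0.27 -0.  ]
 [ 0.27 -0.96 -0.  ]] [ 0.66  0.17 -0.24 -0.   -1.16  1.18] [ 0.27  0.49 -2.09] 11.335703693355844
bar_mid [412.9, 147.2] 0.59 [544.    94.51 130.  ] [544.24  96.72 136.29]
pivot [518.6, 153.8] 0.62 [564.89  -3.67 130.  ] [564.37   5.38 142.55]
saddle_grip [255.6, 128.2] 0.85 [505.76 265.15   0.  ] [520.23 241.8  118.82]
saddle_grip [319.0, 269.2] 0.76 [317.18 123.19   0.  ] [490.34 170.25 289.01]
saddle_grip [498.7, 138.3] 0.36 [582.31 -60.82   0.  ] [572.74  22.73 132.9 ]
```

View pics/w3.png

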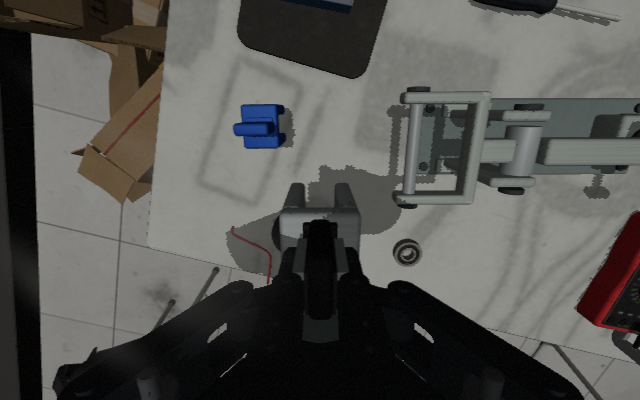

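Wrist view: the saddle is held upright, crown at about (320,225) and slot running up the picture. The free bar is a clear cylinder from (417,103) to (409,197) between the fork plates, and nothing was disturbed.

```bash
cat > f.py <<'E'
from h import *
np.set_printoptions(precision=2,suppress=True)
f=np.load('w3.npz'); c=f['c']
v,u=np.mgrid[:400,:640]
m=(u>400)&(u<428)&(v>108)&(v<192)&(c[...,2]>126)&(c[...,2]<140); q=c[m]
print(len(q),q.min(0),q.max(0))
# per-row: centroid over top points
l=cv2.fitLine(q[:,:2].astype(np.float32),cv2.DIST_HUBER,0,0.01,0.01).ravel(); print(l,np.degrees(np.arctan2(l[1],l[0])), np.percentile(q[:,2],[5,50,95]))
n=np.array([-l[1],l[0]]); d=(q[:,:2]-l[2:])@n; print('perp',np.percentile(d,[1,50,99]))
top=q[q[:,2]>np.percentile(q[:,2],97)-1.]; print('top perp',np.median((top[:,:2]-l[2:])@n))
# full arm pieces above 125
m=(u>390)&(u<500)&(v>80)&(v<215)&(c[...,2]>120); q=c[m]; r=cv2.minAreaRect(q[:,:2].astype(np.float32)); print(r,np.percentile(q[:,2],[5,50,95,99.5]))
# held crown
M=R.from_quat([.991,.135,0,0]).as_matrix(); t=(c-np.array([479.2,168.4,425.4]))@M
m=(u>270)&(u<370)&(v>180)&(v<245)&(c[...,2]>236)&(c[...,2]<252); q=t[m]; print(len(q),cv2.minAreaRect(q[:,:2].astype(np.float32)),q[:,2].mean(),q.min(0),q.max(0))
for row in (110,150,190): print([ (k,c[row,k].round(1).tolist()) for k in range(400,428,4)])
E
python3 f.py
```

```text
1127 [500.36  64.43 126.32] [577.94 109.79 138.53]
[  0.96   0.27 541.67  96.24] 15.874544 [131.03 135.63 137.24]
perp [-10.22  -0.01   4.45]
top perp -1.4951284115988992
((551.9986572265625, 57.411468505859375), (109.9558334350586, 105.6032943725586), 15.694273948669434) [126.4  139.06 141.34 142.1 ]
2275 ((10.28480052947998, 1.6159896850585938), (20.806377410888672, 48.261085510253906), 0.0711900144815445) 181.23464969210303 [ -0.15 -22.52 173.42] [ 20.7   25.74 189.37]
[(400, [580.7, 84.0, 1.5]), (404, [582.2, 78.6, 0.5]), (408, [583.6, 73.5, 0.9]), (412, [574.5, 108.5, 133.9]), (416, [575.3, 105.8, 136.1]), (420, [576.2, 102.7, 136.8]), (424, [588.3, 56.9, 12.6])]
[(400, [530.8, 65.1, 0.8]), (404, [532.3, 59.8, 1.0]), (408, [540.5, 98.9, 132.6]), (412, [541.7, 96.7, 136.7]), (416, [542.6, 93.0, 136.0]), (420, [538.7, 42.8, 12.8]), (424, [540.2, 37.9, 13.8])]
[(400, [476.3, 44.9, 1.4]), (404, [503.4, 89.1, 133.6]), (408, [504.8, 86.2, 135.6]), (412, [506.1, 82.9, 136.7]), (416, [504.6, 73.6, 123.3]), (420, [505.8, 69.9, 123.8]), (424, [506.8, 65.9, 123.3])]
```

Call:
carry_out --pt "0.01 0.022 0" --pt "0.023 0.05 0" --pt "0.034 0.074 0" --pt "0.0405 0.0865 0" --pt "0.0405 0.0865 0" --pt "0.0405 0.0865 0" --roll '[0,0,0,0,0,0]' --claw '[0,0,0,0,0,0]'

```text
clock: 6.3
position: [541.3, 98.1, 425.6]
ee_rot: [0.991, 0.136, -0.0, -0.0]
contact_force: [-0.5, -0.1, -2.9]
gripper_width: 11.4
grasp_force: 61.1
```

```bash
cat > g.py <<'E'
from h import *
np.set_printoptions(precision=2,suppress=True)
p=shot('wrist'); s=p['st']; M=R.from_quat(s['ee_rot']).as_matrix(); print(s['position'],s['clock'],M[:,:2].T,s['contact_force'],s['gripper_width'])
save(p,'w4'); c=cloud(p); t=(c-s['position'])@M
m=(abs(t[...,0]-15)<60)&(abs(t[...,1])<20)&(c[...,2]>131)&(c[...,2]<138.5); q=t[m]
l=cv2.fitLine(q[:,:2].astype(np.float32),cv2.DIST_HUBER,0,.01,.01).ravel(); print('bar',len(q),l,q.min(0),q.max(0))
m=(t[...,0]<25)&(t[...,0]>-5)&(abs(t[...,1])<35)&(c[...,2]>236)&(c[...,2]<252); q=t[m]; print('crown',len(q),q.min(0),q.max(0))
print(np.array([541.8,94.7,0])@M-s['position']@M)
E
python3 g.py
```

```text
[541.29  98.11 425.61] 6.3 [[ 0.96  0.27 -0.  ]
 [ 0.27 -0.96 -0.  ]] [-0.51 -0.05 -2.92] 11.406792766909065
bar 790 [ 1.   -0.01 16.14  3.71] [-14.05 -10.17 287.09] [ 54.38  19.89 294.55]
crown 2389 [ -4.88 -22.34 173.66] [ 20.99  25.77 189.55]
[ -0.29   3.56 425.61]
```

View pics/w4.png

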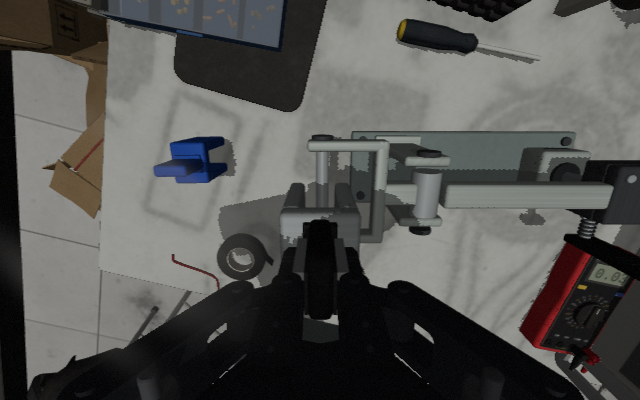

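Wrist view: the slot straddles the bar line (bar at (322,180) between the legs at (295,195) and (347,195)). It needs about 2 mm more in +y.

Call:
carry_out --pt "0 0.002 0.01" --pt "0 0.002 0.025" --pt "0 0.002 0.045" --pt "0 0.002 0.065" --pt "0 0.002 0.083" --pt "0 0.002 0.09" --pt "0 0.002 0.09" --roll '[0,0,0,0,0,0,0]' --claw '[0,0,0,0,0,0,0]'

```text
clock: 7.22
position: [542.1, 95.5, 335.0]
ee_rot: [0.991, 0.136, -0.001, 0.0]
contact_force: [-0.4, 0.1, -3.1]
gripper_width: 11.5
grasp_force: 61.2
```

Call:
carry_out --pt "0 0 0.002" --pt "0 0 0.003" --pt "0 0 0.003" --roll '[0,0,0]' --claw '[0,0,0]'

```text
clock: 7.6
position: [542.2, 95.5, 333.0]
ee_rot: [0.991, 0.136, 0.0, -0.0]
contact_force: [-0.5, -0.2, -2.8]
gripper_width: 11.3
grasp_force: 61.2
```

Call:
carry_out --pt "0 0 0.001" --pt "0 0 0.002" --pt "0 0 0.002" --roll '[0,0,0]' --claw '[0,0,0]'

```text
clock: 7.98
position: [542.2, 95.6, 331.2]
ee_rot: [0.991, 0.136, 0.0, 0.0]
contact_force: [-1.8, 0.1, 0.1]
gripper_width: 11.2
grasp_force: 61.8
```

The bar now carries the 3 N weight, so I can release it.

Call:
carry_out --pt "0 0 0" --pt "0 0 0" --pt "0 0 0" --pt "0 0 -0.03" --pt "0 0 -0.07" --pt "0 0 -0.12" --pt "0 0 -0.12" --roll '[0,0,0,0,0,0,0]' --claw '[0.03,0.05,0.05,0.05,0.05,0.05,0.05]'

```text
clock: 8.85
position: [542.7, 95.6, 455.6]
ee_rot: [0.991, 0.136, 0.005, -0.001]
contact_force: [-0.8, 0.0, 0.3]
gripper_width: 50.1
grasp_force: 0.0
```

```bash
cat > i.py <<'E'
from h import *
np.set_printoptions(precision=2,suppress=True)
p=shot('wrist'); s=p['st']; M=R.from_quat(s['ee_rot']).as_matrix(); print(s['position'],s['clock'],M[:,:2].T,s['contact_force'],s['gripper_width'],s['joints'])
save(p,'w5'); c=cloud(p)
for t,z in dict(saddle_grip=179,latch_grip=159.5,coupler=128.5).items():
    for r in place_of(p,t)[:3]: print(t,r['at'],r['conf'],atz(p,r['at'],z),depth(p,r['at']))
near=np.hypot(c[...,0]-542,c[...,1]-95)<35
m=near&(c[...,2]>187)&(c[...,2]<200); q=c[m]; print(len(q),q.mean(0),cv2.minAreaRect(q[:,:2].astype(np.float32)))
E
python3 i.py
```

```text
[542.72  95.6  455.62] 8.85 [[ 0.96  0.27  0.01]
 [ 0.27 -0.96 -0.  ]] [-0.78  0.01  0.3 ] 50.14077743134711 [ 0.47  0.22 -0.09  0.   -1.24  1.37]
saddle_grip [323.3, 198.3] 0.65 [545.54  91.59 179.  ] [550.12  93.08 194.69]
saddle_grip [188.4, 169.2] 0.65 [539.07 214.63 179.  ] [519.73 239.14 118.17]
latch_grip [604.4, 262.5] 0.95 [ 552.19 -218.5   159.5 ] [ 556.42 -196.95  176.73]
coupler [595.0, 185.8] 0.69 [ 624.91 -194.92  128.5 ] [ 624.55 -179.3   143.5 ]
514 [545.19  91.45 193.62] ((544.1392822265625, 91.2513656616211), (33.63569259643555, 11.600109100341797), 16.207189559936523)
```

View pics/w5.png

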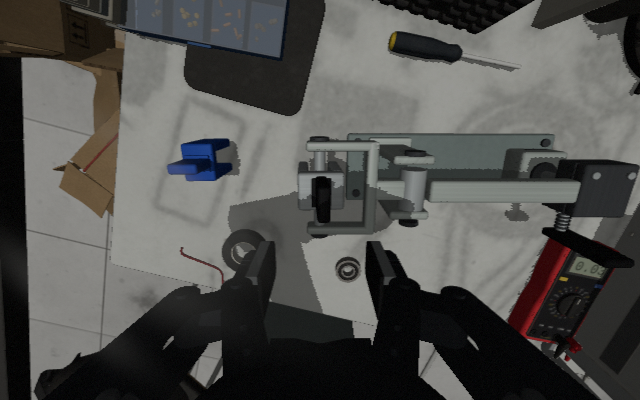

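Wrist view: the weight hangs straight on the bar at (321,195). Its plate top is at 193.6 mm against 194 expected. The latch plate shows at (590,245). Next I move over the latch with the fingers closing along stand x.

Call:
carry_out --pt "-0.006 0.03 0.0" --pt "-0.014 0.065 0" --pt "-0.023 0.105 0.01" --pt "-0.032 0.148 0.015" --pt "-0.042 0.191 0.02" --pt "-0.05 0.232 0.02" --pt "-0.058 0.27 0.02" --pt "-0.0655 0.301 0.02" --roll '[-8,-17,-27,-37,-47,-57,-67,-75]' --claw '[0.05,0.05,0.05,0.05,0.05,0.05,0.05,0.05]'

```text
clock: 10.05
position: [559.7, -175.3, 426.5]
ee_rot: [0.722, 0.692, -0.017, 0.016]
contact_force: [-1.1, 1.0, 0.3]
gripper_width: 50.1
grasp_force: 0.0
```

Call:
carry_out --pt "0 0 0" --pt "0 0 0" --pt "0 0 0" --pt "0 0 0" --roll '[-8,-14.8,-14.8,-14.8]' --claw '[0.05,0.05,0.05,0.05]'

```text
clock: 10.55
position: [547.1, -104.2, 416.2]
ee_rot: [0.653, 0.755, -0.04, 0.046]
contact_force: [-0.3, 0.3, 0.3]
gripper_width: 49.7
grasp_force: 0.0
```

```bash
cat > j.py <<'E'
from h import *
np.set_printoptions(precision=2,suppress=True)
p=shot('wrist'); s=p['st']; M=R.from_quat(s['ee_rot']).as_matrix(); print(s['position'],s['clock'],M[:,:2].T,np.degrees(np.arctan2(M[1,0],M[0,0])),s['contact_force'],s['gripper_width'],s['joints'])
save(p,'w6'); c=cloud(p); t=(c-s['position'])@M
for n,z in dict(latch_grip=159.5,coupler=128.5).items():
    for r in place_of(p,n)[:2]: print(n,r['at'],r['conf'],atz(p,r['at'],z),depth(p,r['at']))
near=np.hypot(c[...,0]-561,c[...,1]+212)<35
m=near&(c[...,2]>171)&(c[...,2]<183); q=c[m]; print('plate top',len(q),q.mean(0),cv2.minAreaRect(q[:,:2].astype(np.float32)))
print('tool',cv2.minAreaRect(t[m][:,:2].astype(np.float32)),t[m].mean(0))
m=(np.hypot(c[...,0]-620,c[...,1]+194)<60)&(c[...,2]>138)&(c[...,2]<148);print('head',m.sum(),cv2.minAreaRect(t[m][:,:2].astype(np.float32)),c[m].mean(0))
E
python3 j.py
```

```text
[ 547.06 -104.18  416.23] 10.55 [[-0.14  0.98 -0.12]
 [ 0.99  0.14 -0.  ]] 98.26479619915894 [-0.27  0.26  0.31] 49.749140206271086 [ 0.13  0.25 -0.21  0.14 -1.11  3.1 ]
latch_grip [318.5, 275.8] 0.73 [ 561.28 -214.45  159.5 ] [ 559.21 -199.32  177.65]
coupler [368.0, 31.1] 0.62 [568.6   -2.15 128.5 ] [566.52  -4.17 144.57]
coupler [375.7, 246.8] 0.6 [ 618.98 -193.37  128.5 ] [ 575.94 -109.85  258.02]
plate top 321 [ 559.12 -208.26  176.89] ((559.5797119140625, -210.86508178710938), (10.48991870880127, 30.316564559936523), 15.950278282165527)
tool ((-76.98641967773438, -2.8652896881103516), (10.554767608642578, 30.597867965698242), 82.36126708984375) [-74.62  -2.99 250.37]
head 2302 ((-51.27704620361328, 43.319435119628906), (89.05247497558594, 86.8914794921875), 82.64472961425781) [ 615.59 -173.98  143.59]
```

View pics/w6.png

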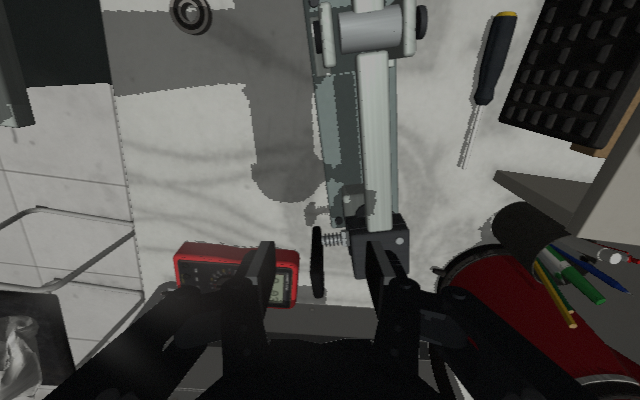

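The picture shows the latch plate at (318,262) and the coupler head at (380,250). The last joint ran to its range end (3.1), so I'll roll back the other way and take the half-turn-equivalent grasp.

Call:
carry_out --pt "0 0 0" --pt "0 0 0" --pt "0 0 0" --pt "0 0 0" --pt "0 0 0" --pt "0 0 0" --pt "0 0 0" --pt "0 0 0" --roll '[10,20,30,40,50,60,60,60]' --claw '[0.05,0.05,0.05,0.05,0.05,0.05,0.05,0.05]'

```text
clock: 11.7
position: [546.9, -104.5, 416.7]
ee_rot: [0.943, 0.328, -0.011, 0.06]
contact_force: [-0.4, 0.0, -0.1]
gripper_width: 50.0
grasp_force: 0.0
```

```bash
cat c.py > k.py; echo "print(M, np.degrees(np.arctan2(M[1,0],M[0,0])))">>k.py; python3 k.py
```

```text
[ 546.922 -104.515  416.713] 11.7 [[ 0.784  0.617 -0.061]
 [ 0.62  -0.777  0.107]] [ 0.128  0.252 -0.207  0.137 -1.112  2.052] [-0.442  0.018 -0.138] 50.03192150121478
[[ 0.784  0.62   0.018]
 [ 0.617 -0.777 -0.121]
 [-0.061  0.107 -0.992]] 38.19331529454599
```

Call:
carry_out --pt "0 0 0" --pt "0 0 0" --pt "0 0 0" --pt "0 0 0" --pt "0 0 0" --pt "0 0 0" --pt "0 0 0" --pt "0 0 0" --roll '[10,20.5,31,41.5,52,62.5,73,83]' --claw '[0.05,0.05,0.05,0.05,0.05,0.05,0.05,0.05]'

```text
clock: 12.7
position: [546.8, -104.3, 416.7]
ee_rot: [0.922, -0.382, 0.032, 0.053]
contact_force: [-0.0, -0.2, -1.1]
gripper_width: 50.3
grasp_force: 0.0
```

```bash
cat > l.py <<'E'
from h import *
import sys
np.set_printoptions(precision=3,suppress=True)
# usage: target grip point x y z
g=np.array([float(a) for a in sys.argv[1:4]]); yaw=np.radians(15.8); sx=np.array([np.cos(yaw),np.sin(yaw),0])
s=read_state(); M=R.from_quat(s['ee_rot']).as_matrix(); print(s['position'],s['clock'],s['joints'],s['contact_force'],s['gripper_width']); print(M)
v=M.T@sx; print('sx in tool',v,'roll needed',np.degrees(np.arctan2(-v[0],v[1])), 'alt',np.degrees(np.arctan2(v[0],-v[1])))
print('grip at',s['position']+grip_point_offset*M[:,2],'slide',M.T@(g-s['position'])-[0,0,grip_point_offset])
E
python3 l.py 560 -211 163
```

```text
[ 546.85  -104.262  416.74 ] 12.7 [ 0.129  0.252 -0.208  0.137 -1.112  0.597] [-0.027 -0.176 -1.092] 50.32451244915894
[[ 0.707 -0.707  0.019]
 [-0.7   -0.703 -0.121]
 [ 0.099  0.073 -0.992]]
sx in tool [ 0.489 -0.872 -0.015] roll needed -150.6974061562016 alt 29.302593843798405
grip at [ 549.712 -123.034  263.21 ] slide [ 58.987  47.294 110.317]
```

Call:
carry_out --pt "0.015 0.012 0.01" --pt "0.03 0.024 0.025" --pt "0.045 0.036 0.04" --pt "0.059 0.0475 0.055" --pt "0.059 0.0475 0.055" --pt "0.059 0.0475 0.055" --roll '[10,20,29.3,29.3,29.3,29.3]' --claw '[0.03,0.03,0.03,0.03,0.03,0.03]'

```text
clock: 13.45
position: [556.4, -185.5, 371.7]
ee_rot: [0.798, -0.6, 0.044, 0.043]
contact_force: [0.7, -0.3, -0.3]
gripper_width: 30.3
grasp_force: 0.0
```

```bash
sed -i "s/'w6'/'w7'/" j.py
cat >> j.py <<'E'
m=near&(c[...,2]>171)&(c[...,2]<183); a=t[m]; print(np.percentile(a,[2,50,98],axis=0))
print('grip',s['position']+154.7*M[:,2])
E
python3 j.py; python3 l.py 560 -211 163
```

```text
[ 556.39 -185.51  371.67] 13.45 [[ 0.28 -0.95  0.12]
 [-0.96 -0.28  0.02]] -73.86632859857393 [ 0.66 -0.27 -0.34] 30.263283987228455 [-0.02  0.33 -0.21  0.14 -1.01  0.23]
latch_grip [322.5, 230.1] 0.87 [ 557.48 -209.88  159.5 ] [ 559.5  -215.19  178.04]
plate top 670 [ 559.12 -213.11  177.21] ((558.498291015625, -212.3955841064453), (9.989314079284668, 29.375455856323242), 15.92315673828125)
tool ((2.2495861053466797, 2.2969422340393066), (9.958012580871582, 29.000879287719727), 89.96400451660156) [  3.33   1.98 196.38]
head 6194 ((-15.089946746826172, -63.23095703125), (82.37217712402344, 57.72740936279297), 0.47195881605148315) [ 619.35 -190.34  143.1 ]
[[-11.01  -2.64 193.72]
 [  3.61   1.9  196.09]
 [ 16.2    6.53 201.88]]
grip [ 559.31 -204.32  218.14]
[ 556.387 -185.042  372.062] 13.6 [-0.021  0.333 -0.211  0.144 -1.008  0.226] [-0.655  0.605  0.384] 29.97269169892793
[[ 0.276 -0.961  0.02 ]
 [-0.953 -0.276 -0.121]
 [ 0.122  0.015 -0.992]]
sx in tool [ 0.006 -1.    -0.014] roll needed -179.6756589447264 alt 0.32434105527360446
grip at [ 559.443 -203.836  218.539] slide [ 0.197  0.627 55.998]
```

View pics/w7.png

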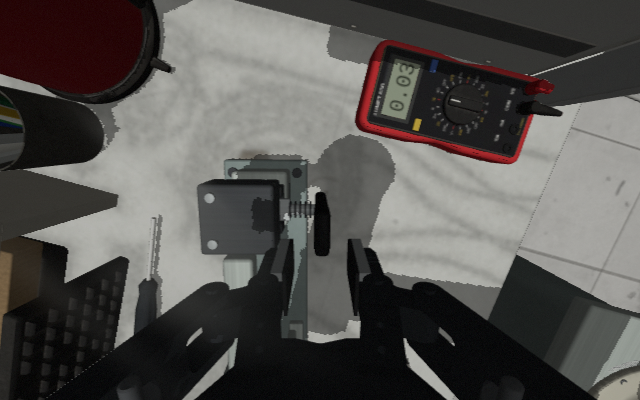

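Wrist view: the black latch plate at (321,222) is centred between the fingers, with the spring and coupler head to its left at (240,215). The sizes are right (10x29 mm, top at 177 mm). The tool leans about 7° in the lifting plane, which suits the lift.

Call:
carry_out --pt "0 0.001 0.012" --pt "0 0.001 0.03" --pt "0 0.001 0.047" --pt "0 0.001 0.056" --pt "0 0.001 0.056" --pt "0 0.001 0.056" --roll '[0,0,0,0,0,0]' --claw '[0.027,0.027,0.027,0.027,0.027,0.027]'

```text
clock: 14.35
position: [556.6, -192.5, 316.4]
ee_rot: [0.797, -0.601, 0.045, 0.043]
contact_force: [0.2, -0.1, 0.8]
gripper_width: 27.1
grasp_force: 0.0
```

Call:
carry_out --pt "0 0 0" --pt "0 0 0" --pt "0 0 0" --pt "0 0 0" --roll '[0,0,0,0]' --claw '[0.01,0,0,0]'

```text
clock: 14.85
position: [556.5, -192.6, 316.8]
ee_rot: [0.797, -0.601, 0.045, 0.042]
contact_force: [-2.1, 1.3, 6.0]
gripper_width: 9.2
grasp_force: 59.1
```

```bash
python3 l.py 559.5 -211.5 163
```

```text
[ 556.477 -192.61   316.799] 14.85 [-0.035  0.389 -0.283  0.157 -0.88   0.215] [-2.117  1.254  5.95 ] 9.16698827444821
[[ 0.274 -0.962  0.02 ]
 [-0.954 -0.274 -0.122]
 [ 0.122  0.014 -0.992]]
sx in tool [ 0.004 -1.    -0.014] roll needed -179.7881581779275 alt 0.2118418220725009
grip at [ 559.624 -211.419  163.279] slide [0.009 0.138 0.284]
```

Call:
carry_out --pt "0 0.002 0" --pt "0 0.004 0" --pt "0 0.007 0" --pt "0 0.01 0" --pt "0 0.011 0" --pt "0 0.011 0" --roll '[0,0,0,0,0,0]' --claw '[0,0,0,0,0,0]'

```text
clock: 15.6
position: [546.9, -195.3, 316.7]
ee_rot: [0.797, -0.6, 0.046, 0.041]
contact_force: [4.1, 4.1, 3.0]
gripper_width: 9.2
grasp_force: 59.1
```

```bash
cat > m.py <<'E'
from h import *
np.set_printoptions(precision=4,suppress=True)
s=read_state(); M=R.from_quat(s['ee_rot']).as_matrix(); yaw=np.radians(15.8); sy=np.array([-np.sin(yaw),np.cos(yaw),0])
print(s['position'],s['contact_force'],s['gripper_width'])
for th in (.03,.06,.09,.12,.15,.18,.21,.25):
    y,z=-200,33; dy=y*np.cos(th)+z*np.sin(th)-y; dz=-y*np.sin(th)+z*np.cos(th)-z
    print(th,M.T@(dy*sy+np.array([0,0,dz]))/1000)
E
python3 m.py
```

```text
[ 546.8522 -195.2528  316.6997] [4.1429 4.1013 2.9741] 9.16201169991695
0.03 [-0.0003  0.0001 -0.0061]
0.06 [-0.0009  0.0001 -0.0121]
0.09 [-0.0016  0.0002 -0.0182]
0.12 [-0.0024  0.0002 -0.0242]
0.15 [-0.0035  0.0003 -0.0302]
0.18 [-0.0047  0.0004 -0.0361]
0.21 [-0.0061  0.0004 -0.042 ]
0.25 [-0.0083  0.0005 -0.0499]
```

Call:
carry_out --pt "-0.0003 0 -0.006" --pt "-0.0009 0 -0.012" --pt "-0.0009 0 -0.012" --roll '[0,0,0]' --claw '[0,0,0]'

```text
clock: 15.98
position: [546.2, -193.3, 327.2]
ee_rot: [0.797, -0.601, 0.045, 0.042]
contact_force: [6.7, -0.6, -4.3]
gripper_width: 9.4
grasp_force: 58.3
```

Call:
carry_out --pt "-0.0007 0 -0.006" --pt "-0.0015 0 -0.012" --pt "-0.0026 0 -0.018" --pt "-0.0038 0 -0.024" --pt "-0.0052 0 -0.03" --pt "-0.0074 0.0004 -0.038" --pt "-0.0074 0.0004 -0.038" --pt "-0.0074 0.0004 -0.038" --roll '[0,0,0,0,0,0,0,0]' --claw '[0,0,0,0,0,0,0,0]'

```text
clock: 16.98
position: [543.1, -181.9, 363.9]
ee_rot: [0.797, -0.601, 0.045, 0.042]
contact_force: [6.8, -0.3, -3.6]
gripper_width: 9.1
grasp_force: 58.4
```

```bash
cat > n.py <<'E'
from h import *
np.set_printoptions(precision=2,suppress=True)
s=read_state(); print(s['position'],s['clock'],s['contact_force'],s['wrist_torque'],s['gripper_width'],s['grasp_force'])
yaw=np.radians(15.8); sx=np.array([np.cos(yaw),np.sin(yaw)]); sy=np.array([-sx[1],sx[0]]); piv=np.array([569,-1.5])
for n in('wrist','top','scene'):
    p=shot(n); save(p,n+'9'); c=cloud(p); d=c[...,:2]-piv; X=d@sx; Y=d@sy; Z=c[...,2]
    m=(abs(X)<22)&(Y<-40)&(Y>-220)&(Z>100)&(Z<230)
    if m.sum()>50:
        for a in range(-220,-40,20):
            k=m&(Y>=a)&(Y<a+20); print(n,a,k.sum(),np.percentile(Z[k],[50,95]) if k.any() else '')
    m=(abs(X)<20)&(abs(Y-100)<28)&(Z>100); print(n,'weight',m.sum(),np.percentile(Z[m],[50,99]) if m.any() else '',np.nanmean(c[m&(Z>np.percentile(Z[m],85))],0) if m.any() else '')
E
python3 n.py
```

```text
[ 543.1  -181.88  363.87] 16.975 [ 6.85 -0.32 -3.61] [-0.05 -2.54 -0.05] 9.100490890353681 58.42681646347046
wrist -220 2922 [194.21 196.49]
wrist -200 2341 [189.52 191.91]
wrist -180 1790 [185.1  188.04]
wrist -160 328 [183.53 184.86]
wrist -140 123 [176.04 177.39]
wrist -120 1 [174.51 174.51]
wrist -100 0 
wrist -80 0 
wrist -60 0 
wrist weight 0  
top weight 282 [128.68 174.05] [543.15  96.27 171.34]
scene -220 63 [194.78 198.88]
scene -200 108 [189.55 193.94]
scene -180 120 [184.44 189.48]
scene -160 47 [183.23 185.74]
scene -140 49 [178.23 182.75]
scene -120 51 [173.54 177.4 ]
scene -100 51 [169.05 172.81]
scene -80 55 [164.31 167.12]
scene -60 55 [158.88 162.99]
scene weight 404 [129.59 173.43] [541.61  98.44 170.32]
```

Call:
carry_out --pt "-0.0003 0 -0.001" --pt "-0.0006 0 -0.002" --pt "-0.0006 0 -0.002" --pt "-0.0006 0 -0.002" --pt "-0.0006 0 -0.002" --pt "-0.0006 0 -0.002" --roll '[0,0,0,0,0,0]' --claw '[0,0,0,0,0,0]'

```text
clock: 17.88
position: [542.9, -181.2, 365.6]
ee_rot: [0.797, -0.601, 0.045, 0.042]
contact_force: [6.6, -1.1, -4.7]
gripper_width: 9.4
grasp_force: 58.5
```

```bash
python3 n.py | grep -v 'scene -[468]'; python3 -c "
import cv2,numpy as np
a=cv2.imread('pics/scene9.png');cv2.imwrite('pics/sc9.png',cv2.resize(a[100:260,220:440],(770,560),interpolation=cv2.INTER_CUBIC))"
```

```text
[ 542.9  -181.19  365.59] 17.875 [ 6.65 -1.09 -4.74] [-0.33 -2.56 -0.09] 9.425626425077441 58.48579823970795
wrist -220 3007 [196.04 198.39]
wrist -200 2336 [191.42 193.84]
wrist -180 1806 [186.72 189.39]
wrist -160 383 [184.92 186.25]
wrist -140 121 [176.98 178.65]
wrist -120 4 [175.13 175.63]
wrist -100 0 
wrist -80 0 
wrist -60 0 
wrist weight 0  
top weight 274 [127.41 175.11] [543.6   95.74 171.34]
scene -220 62 [197.14 199.89]
scene -200 114 [190.76 195.81]
scene -180 119 [185.92 191.74]
scene -160 49 [183.56 187.85]
scene -140 47 [179.41 183.52]
scene -120 52 [174.48 178.77]
scene -100 55 [168.72 173.78]
scene weight 405 [128.65 172.29] [542.4   98.36 169.26]
```

View pics/sc9.png

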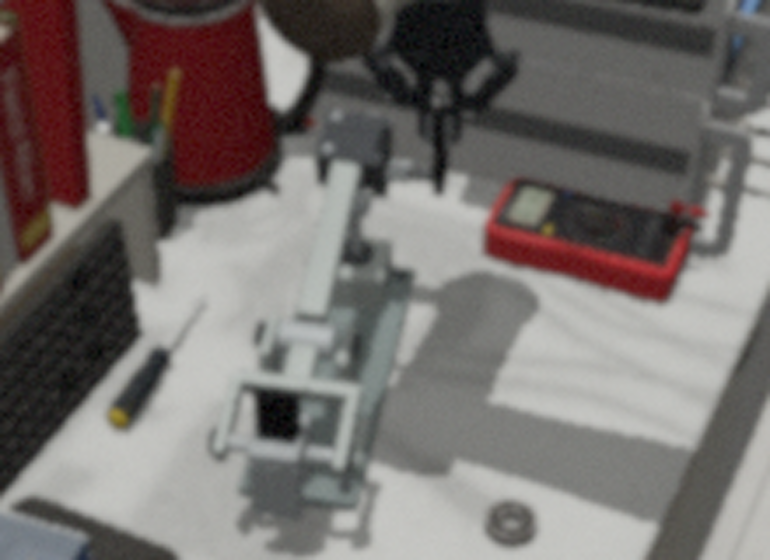

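The scene view shows the coupler held raised at (355,140 in the crop), the counterweight hanging in the fork at (275,430), and the screwdriver, bearing and multimeter where they were. The coupler is about 49 mm up and still.

```bash
python3 -c "from bench import *; print(job_done())"
```

```text
the job is handed in; nothing more can be done
None
```

The job is handed in: the counterweight hangs on the bar, the latch was pulled out with the arm still down, and the coupler is held still about 49 mm above the ball; on the way, the last joint touched the end of its range (3.1 rad) and held there, and I could not tell whether that counts as passing it.

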